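# Drive the axle peg out of a toy locomotive and catch it

### The job

The axle peg of the toy locomotive must come out. First move the wooden tray under the peg's headed end, right up against the stand; then take the punch and drive the peg all the way through the bore from its plain end, so that it drops into the tray without landing on the table or being handled with the gripper. Finally lay the punch back down on the table, and leave the other things where they are.

Things in the scene. Friction and masses are not known exactly. Their poses are not given: they have to be found in the camera images.
- stand: Dark wood stand fixed to the table, 150 mm (x) by 36 mm (y), 108 mm high, with a wooden toy locomotive clamped on it: block 140 mm (x) by 56 mm (y), 108 to 172 mm above the table, overhanging the stand by 10 mm on both y faces; cab roof at 225 mm. Origin: table level under the block's centre, z up. A 25 mm through-bore runs along y at x = 0, axis 140 mm up. +y is the way the peg comes out.
- bore_entry (a point): Centre of the bore's mouth on the block's -y face, where the peg's plain end sticks out; axes as the stand's (y points into the bore, towards the exit). The block and stand never move.
- bore_exit (a point): Centre of the bore's mouth on the block's +y face, 56 mm from the entry, 140 mm above the table, where the peg's head sticks out.
- peg_mid (a point): Wooden axle peg, 96 mm long, at mid-length on its axis (y): shank 22 mm thick, 82 mm long, then at +y a head 36 mm wide, 14 mm thick. It lies in the bore, 1.5 mm below the bore's axis, plain end 9 to 19 mm out of the entry, head beyond the exit. A sprung shoe grips it: 3 to 12 N to slide. Pushed until its plain end passes the exit face, it drops and lies 0 to 150 mm beyond that face.
- peg_tail (a point): Centre of the peg's plain end face (48 mm from its middle, the end that is struck); axes as the peg's.
- punch_grip (a point): The punch, centre of its handle: square dark wood, 28 x 28 mm, 90 mm long along x, then a round steel shank, 11 mm thick and 85 mm long, pointing to +x. It lies on the table on its handle, this point 14 mm up. About 200 g, balanced about 20 mm from this point towards the shank.
- punch_tip (a point): Centre of the flat end of the punch's shank, 130 mm from the handle's centre along its x axis.
- tray_mid (a point): The open wooden catch tray, 140 mm along x, 180 mm along y, 40 mm high, all walls 10 mm thick, floor 10 mm thick: its centre, half-way up (20 mm above the table). Inside 120 x 160 mm. About 400 g (it varies); slides on the table.
- brush: Bystander: a flat paint brush, about 160 mm long, lying near the punch (the two may change places). Origin at table level about 20 mm behind its metal ferrule.
- wheel: Bystander: a wooden wheel, 64 mm across, 18 mm high, with a hole, lying flat. Origin: centre of the underside.
- tile: Bystander: a wooden square, 70 x 70 x 12 mm. Origin: centre of the underside.
- sanding_block: Bystander: a cork block, 90 x 50 x 30 mm. Origin: centre of the underside.
- jar: Bystander: a glass jar with a brass cap, 72 mm across, 130 mm high. Origin: centre of the underside.
- paint_can: Bystander: a can, 90 mm across, 100 mm high. Origin: centre of the underside.
Things that resemble listed ones, but are neither listed nor needed, are in the scene too. What is shaped like the part that bears tray_mid but turquoise is not meant. Of the things that look like the part that bears punch_grip, the smaller one is meant.

How it is judged:
On the way:
1. the punch's tip is at least 20 mm inside the bore from the entry side, driving the peg, which is still in the bore (y of punch_tip in the frame of bore_entry between 0.02 and 0.08 m and x of punch_tip in the frame of bore_entry between -0.0125 and 0.0125 m and z of punch_tip in the frame of bore_entry between -0.0125 and 0.0125 m and y of peg_tail in the frame of bore_entry between 0.015 and 0.08 m and z of peg_tail in the frame of bore_entry between -0.02 and 0.02 m), for 0.1 s.
At the end, for the whole second after the job is handed in: The peg is at rest in the tray, lying or leaning on its side (its middle within the tray's plan and below 65 mm over the table), the tray stands flat on the table, and the punch lies at rest on the table (handle centre below 25 mm, tip below 30 mm) (x of peg_mid in the frame of tray_mid between -0.065 and 0.065 m and y of peg_mid in the frame of tray_mid between -0.085 and 0.085 m and z of peg_mid in the frame of tray_mid between -0.02 and 0.045 m and linear speed of each of peg, punch below 0.02 m/s and height (world z) of each of punch_grip, tray_mid below 0.025 m and height (world z) of punch_tip below 0.03 m and angle between tray_mid's own z axis and vertical below 0.05 rad); the robot touches nothing.
It fails at once if the peg lands on the table beside the tray (height (world z) of peg_mid below 0.035 m and not (x of peg_mid in the frame of tray_mid between -0.07 and 0.07 m and y of peg_mid in the frame of tray_mid between -0.09 and 0.09 m)).
It fails at once if the gripper or arm handles the peg (contact force between peg and the fingers above 1 N or contact force between peg and the arm above 1 N).
It fails at once if a bystander is moved by more than 40 mm (distance of any of brush, wheel, tile, sanding_block, jar, paint_can from where it was at the start of the episode above 0.04 m).
It also fails if it takes over 72 s, if anything falls off the work surface, if the arm or the gripper's body presses on something with over 40 N, if the wrist force passes 120 N, or if a joint passes its speed limit or range.

### The arm

A 7-joint arm with a two-finger parallel gripper is mounted at the origin on the work surface. World frame = base frame: x ahead of the robot, y to its left, z up, the work surface at z = 0. Lengths are in m, angles in rad, forces in N, time in s.
With the tool pointing down it reaches from about 0.425 to 0.925 m from the base axis. Payload 6.8 kg.
Tool frame: the origin (TCP) lies at the very end of the fingers, on their centre line; the grasp point (between the pads) lies 19 mm behind it (r.grip_point_offset is the distance from the TCP to the grasp point, in m); z points along the fingers, y is the line along which they close (so a half turn about z gives the same grasp; the last joint's range is limited). The gripper opens to 85 mm and grips with 20 to 120 N. Pads are 22 mm wide; open, the fingers measure 114 mm over their backs; the gripper's body (76 mm by 85 mm) begins 54 mm behind the grasp point. The pads swing forward as they close: fully open they stand 13 mm farther back than shut.
Start: joints at [1.2, 0.477, 0.022, 1.555, -0.011, 1.109, -0.083], TCP at [0.175, -0.652, 0.231] pointing down, gripper open.
Joint ranges: [-2.96, 2.96], [-0.34, 2.1], [-1.41, 1.46], [0.24, 2.44], [-1.37, 4.51], [0.17, 1.92], [-2.96, 2.96]. Speed limits (rad/s): [2.39, 2.39, 3.14, 3.14, 3.14, 3.14, 3.14].

### API

Orientations are given as a rotation vector (axis times angle).
In Python, from bench import status, eyes, r gives the robot as it stands.
- The arm moves only by the shell command python3 -m crank 'ROWS' [OPENING] [FORCE]. ROWS is JSON, a list of rows, each a list of 6 numbers: the shift along the tool's x, y, z normalised to -1 to 1, where 1 is 0.02 m, then the turn, a rotation vector about the tool's x, y, z normalised to -1 to 1, where 1 is 45 degrees. A call has 1 to 12 rows; each row shifts and turns the commanded pose from where the row before left it, along the tool's axes as they then stand; what a row does not reach is not made up. A row lasts 1/10 s, in which the tool goes at most 50 mm and 8.59 degrees, less where a joint would pass 70% of its speed; a pose out of reach is approached as far as the arm can. A call with a number of a shift or a turn outside -1 to 1 is refused whole. A call with a gripper value outside its range is refused whole. OPENING is the opening, from 0 (shut) to 1 (fully open), set as the call begins (- or left out, the last holds). The fingers move at their own pace and stop on an object; FORCE is the grip in N (left out, the last holds). Time passes only in rows, so rows that do not move let the fingers close. It gives the time, the measured TCP pose, the force, the opening and the grip force at its end, in the units of the state.
- status.get_obs(): the state, without advancing time (a new reading comes with each control period).
- eyes.grab_frame(name): name is "scene" or "top" or "wrist"; returns a dict with "image" (480x640x3 uint8, red, green, blue), "depth" (480x640 float32, m along the optical axis (not along the pixel's ray), 0 where there is no reading), "fovy" (degrees; the focal length in pixels is half the picture's height over the tangent of half this angle, whatever the lens; pixels are square), "cx", "cy" (the principal point, pixels), "world_to_cam" (4x4, takes a point from world to camera coordinates). Camera axes: x right, y up, looking along -z (the intrinsics and any distortion apply to the point x, -y, -z); pixel columns grow to the right and rows downward; lengths in m; the calibration is good to about 2 mm. A picture is of the moment at which its call begins.
- r.hand_in(): hands the job in; it is judged then, once.
The state is a dict: "clock": time; "joints": joint angles; "qvel": joint speeds; "tau": joint torques, N m; "tcp_pos": TCP position; "orientation": TCP orientation; "contact_force": force on the tool from outside, world axes, zero at the start; "moment": the same for the moment, N m; "grip_width": finger opening in m; "gripper_force": force on a finger pad.
Only numpy, scipy, OpenCV 4.12 (cv2) and the standard library are available. Lean on these libraries where they do the work, as an engineer would, in place of code of your own. Each camera call takes 0.05 s, during which the arm holds its last target. There are 200 camera calls.

## Working session

There is one attempt and no reset: what is moved stays moved. The work goes in short steps, Python scripts to look and compute and a shell command to move; the robot and the scene stay as the last step left them, time stands still between calls to the robot, and variables do not carry over. Pictures are saved under pics/ and viewed, at most 10 in all, crops included, and the job is handed in when it is done.

```bash
ls; mkdir -p pics; cat > h.py <<'E'
import numpy as np, cv2
from bench import status, eyes, r
def grab(n):
    f=eyes.grab_frame(n); np.savez('pics/%s.npz'%n,**f); return f
def load(n): return dict(np.load('pics/%s.npz'%n))
def K(f):
    fl=240/np.tan(np.radians(float(f['fovy']))/2); return fl,float(f['cx']),float(f['cy'])
def ray(f,u,v):
    fl,cx,cy=K(f); M=np.linalg.inv(f['world_to_cam'])
    d=M[:3,:3]@np.array([(u-cx)/fl,-(v-cy)/fl,-1]); return M[:3,3],d
def onplane(f,u,v,z):
    o,d=ray(f,u,v); return o+d*(z-o[2])/d[2]
def cloud(f):
    fl,cx,cy=K(f); M=np.linalg.inv(f['world_to_cam']); D=f['depth']
    v,u=np.mgrid[:480,:640]
    P=np.stack([(u-cx)/fl*D,-(v-cy)/fl*D,-D],-1)
    return P@M[:3,:3].T+M[:3,3]
def save(f,name): cv2.imwrite('pics/'+name,cv2.cvtColor(f['image'],cv2.COLOR_RGB2BGR))
E
python3 - <<'E'
from h import *
for n in ('top','scene'):
    f=grab(n); save(f,n+'1.png'); print(n,f['fovy'],f['cx'],f['cy'],np.linalg.inv(f['world_to_cam']).round(3).tolist(),[k for k in f])
o=status.get_obs(); print(o)
E
```

```text
pics
top 49.05572725389255 316.4274527038358 243.26437298958268 [[-0.028, 0.989, -0.146, 0.288], [-0.999, -0.03, -0.01, 0.069], [-0.015, 0.145, 0.989, 1.304], [0.0, 0.0, 0.0, 1.0]] ['image', 'depth', 'fovy', 'cx', 'cy', 'world_to_cam']
scene 53.25069711647609 324.86057517491685 239.04872741418657 [[-0.026, -0.771, 0.636, 1.303], [1.0, -0.024, 0.012, 0.092], [0.006, 0.636, 0.772, 1.141], [0.0, 0.0, 0.0, 1.0]] ['image', 'depth', 'fovy', 'cx', 'cy', 'world_to_cam']
{'clock': 0.1, 'joints': array([ 1.19990205,  0.47772839,  0.02231616,  1.55634526, -0.01151595,
        1.10931572, -0.08309927]), 'qvel': array([ 0.0011234 , -0.00295711, -0.00019957, -0.00253591,  0.00163099,
        0.00021307,  0.00072188]), 'tau': array([ 4.48560299e-03, -5.97754133e+01,  1.61307435e+00, -2.81955349e+01,
        1.27285643e-02,  4.89512182e-03, -1.14041188e-05]), 'tcp_pos': array([ 0.17522109, -0.6513035 ,  0.23041817]), 'orientation': array([-3.11287824e+00, -4.11452631e-01,  4.91413445e-04]), 'contact_force': array([ 0.92940549, -0.97079346, -0.81607942]), 'moment': array([-0.00296501, -0.02449187, -0.05594172]), 'gripper_force': 0.0, 'grip_width': 0.08510192740688861}
```

View pics/top1.png

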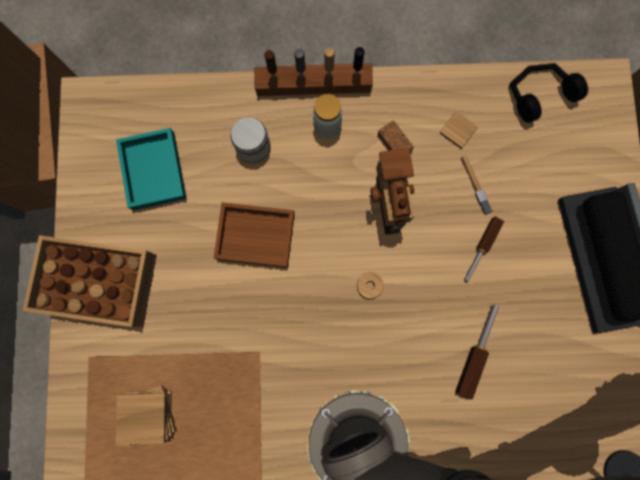

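View pics/scene1.png

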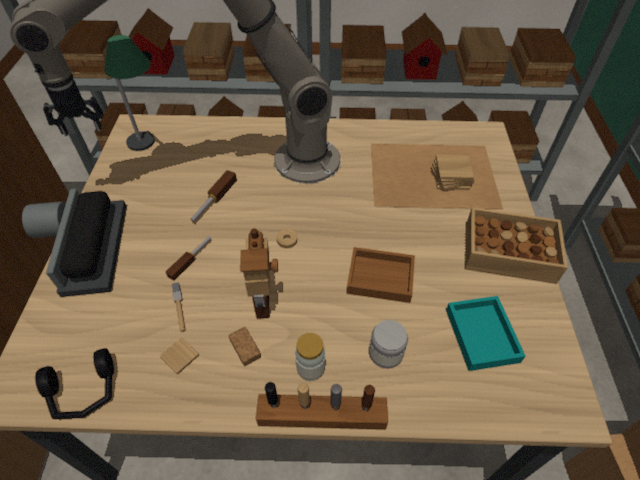

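The top view shows the brown tray at (255,237), the locomotive at (395,190) with its head at about (377,193), and the small punch with its handle at (490,233) and tip at (467,281). The wheel is at (370,286) and the brush at (478,185). The scene view agrees, with the big punch the one nearest the robot.

```bash
cat > m.py <<'E'
from h import *
def rect(P):
    (c,s,a)=cv2.minAreaRect((P[:,:2]*1000).astype(np.float32)); return np.round(c,1),np.round(s,1),round(a,1)
if __name__=='__main__':
  for n in ('top','scene'):
    f=load(n); C=cloud(f); Z=C[...,2]; ok=f['depth']>0
    v,u=np.mgrid[:480,:640]
    t=ok&(Z<.01)&(Z>-.01); print(n,'table z',np.median(Z[t]))
    hsv=cv2.cvtColor(f['image'],cv2.COLOR_RGB2HSV)
    def region(X0,X1,Y0,Y1,z0,z1): return ok&(C[...,0]>X0)&(C[...,0]<X1)&(C[...,1]>Y0)&(C[...,1]<Y1)&(Z>z0)&(Z<z1)
    def big(m):
        k,l,s,_=cv2.connectedComponentsWithStats(m.astype(np.uint8)); 
        i=1+np.argmax(s[1:,4]); return l==i
    # approx centres from top image
    ft=load('top')
    T=onplane(ft,255,237,.02); S=onplane(ft,395,195,.17); H=onplane(ft,489,234,.028)
    W=onplane(ft,370,286,.018); J=onplane(ft,328,107,.13)
    if n=='top': print('T',T,'S',S,'H',H,'W',W,'J',J)
    m=region(T[0]-.13,T[0]+.13,T[1]-.13,T[1]+.13,.034,.046); print('tray rim',m.sum(),rect(C[m]),np.median(Z[m]))
    m=region(S[0]-.12,S[0]+.12,S[1]-.1,S[1]+.1,.166,.178); print('block top',m.sum(),rect(C[m]))
    m=region(S[0]-.12,S[0]+.12,S[1]-.1,S[1]+.1,.205,.24); print('roof',m.sum(),rect(C[m]),np.median(Z[m]))
    m=region(S[0]-.12,S[0]+.12,S[1]-.12,S[1]+.1,.125,.165); print('head band',m.sum(),rect(C[m]))
    m=region(H[0]-.09,H[0]+.06,H[1]-.06,H[1]+.09,.02,.036); m=big(m);print('handle',m.sum(),rect(C[m]),np.median(Z[m]))
    m=region(H[0]-.2,H[0]+.08,H[1]-.06,H[1]+.12,.012,.036);m=big(m); print('punch',m.sum(),rect(C[m]))
    m=region(J[0]-.09,J[0]+.09,J[1]-.09,J[1]+.09,.03,.2);m=big(m); print('jar',m.sum(),rect(C[m]))
E
python3 m.py
python3 - <<'E'
import cv2
im=cv2.imread('pics/top1.png')[110:310,340:540]; im=cv2.resize(im,(600,600),interpolation=cv2.INTER_CUBIC)
b=cv2.imread('pics/scene1.png')[220:330,220:310]
cv2.imwrite('pics/crop1.png',im)
E
```

```text
top table z -0.0001358551221815052
T [0.49786005 0.23374585 0.02      ] S [ 0.55769545 -0.09573803  0.17      ] H [ 0.4864241  -0.34087948  0.028     ] W [ 0.36853481 -0.04556445  0.018     ] J [0.78344693 0.04465014 0.13      ]
tray rim 1050 (array([503.2, 235.1]), array([181.3, 140.9]), 81.7) 0.03941337732860295
block top 375 (array([571.8, -98.2]), array([138.3,  57.1]), 7.3)
roof 1217 (array([575.8, -98.3]), array([139.2,  66.1]), 6.9) 0.2240359060877053
head band 445 (array([564.6, -92.2]), array([ 96.2, 140.4]), 83.3)
handle 444 (array([ 483.9, -345.1]), array([28.9, 98.1]), 59.0) 0.027380619152470476
punch 616 (array([ 450.7, -325.1]), array([ 28.9, 175.7]), 59.0)
jar 1023 (array([781.2,  46.2]), array([67.9, 68. ]), 52.0)
scene table z -0.0007836367192546323
tray rim 743 (array([506. , 236.9]), array([180.2, 147. ]), 81.7) 0.03880546795490036
block top 173 (array([575.4, -96.5]), array([143.7,  56.2]), 6.7)
roof 790 (array([581.3, -95.4]), array([135.2,  65.4]), 7.4) 0.2235665645279305
head band 357 (array([587.7, -78.6]), array([ 92.7, 143.8]), 56.0)
handle 278 (array([ 488.7, -341.1]), array([35.6, 95.2]), 62.2) 0.026357164301160085
punch 425 (array([ 454. , -322.3]), array([ 35.4, 176.7]), 57.4)
jar 1122 (array([792.1,  49.3]), array([67.2, 68.2]), 58.1)
```

View pics/crop1.png

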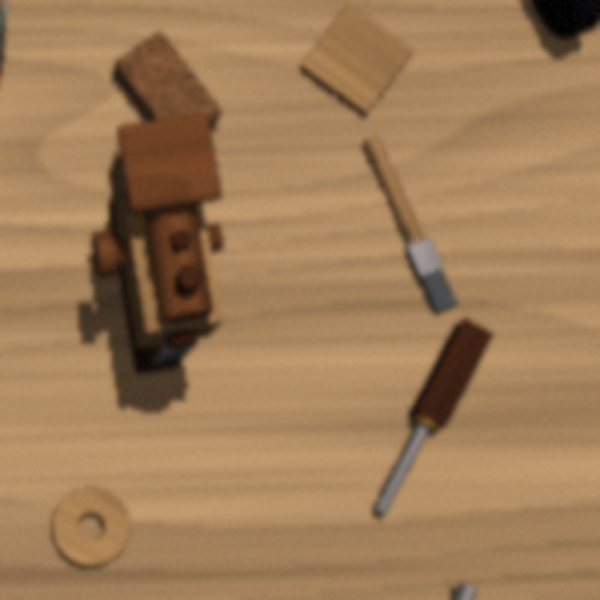

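```bash
cat > nav.py <<'E'
# units from the present pose: python3 nav.py x y z yaw_of_tool_y_deg [more waypoints xyz+yaw]; assumes tool held vertical
import sys; from h import *
from scipy.spatial.transform import Rotation as Ro
def units(p,R,tgt,yaw):
    s=R.T@(np.array(tgt)-p)/.02
    best=None
    for y in (yaw,yaw+180):
        a=np.radians(y); yv=[np.cos(a),np.sin(a),0]; zv=[0,0,-1]; xv=np.cross(yv,zv)
        G=np.stack([xv,yv,zv],1); w=Ro.from_matrix(R.T@G).as_rotvec()
        if best is None or np.linalg.norm(w)<np.linalg.norm(best[0]): best=(w,G)
    return s,best[0]/(np.pi/4),best[1]
if __name__=='__main__':
    o=status.get_obs(); R=Ro.from_rotvec(o['orientation']).as_matrix(); p=o['tcp_pos']
    print('t',round(o['clock'],2),'p',p.round(4),'ty yaw',np.degrees(np.arctan2(R[1,1],R[0,1])).round(2),'z',R[:,2].round(3),'F',o['contact_force'].round(1),'w',round(o['grip_width'],4),'gf',round(o['gripper_force'],1),'j',o['joints'].round(2))
    a=list(map(float,sys.argv[1:]))
    for i in range(0,len(a),4):
        s,w,G=units(p,R,a[i:i+3],a[i+3]); print('shift',s.round(2),'turn',w.round(3),'(apply shift before turn) n>=',round(max(abs(s).max(),abs(w).max()/.18),1))
        p=np.array(a[i:i+3]);R=G
E
python3 nav.py .43 -.3 .26 97 .43 .1 .26 97 .517 .32 .15 81.7
cat > st.py <<'E'
E
rm st.py
```

```text
t 0.1 p [ 0.1752 -0.6513  0.2304] ty yaw -74.94 z [-0.001  0.002 -1.   ] F [ 0.9 -1.  -0.8] w 0.0851 gf 0.0 j [ 1.2   0.48  0.02  1.56 -0.01  1.11 -0.08]
shift [ 16.87 -13.65  -1.46] turn [-0.002  0.     0.179] (apply shift before turn) n>= 16.9
shift [  2.44 -19.85   0.  ] turn [0. 0. 0.] (apply shift before turn) n>= 19.9
shift [  5.66 -10.39   5.5 ] turn [0.   0.   0.34] (apply shift before turn) n>= 10.4
```

```bash
python3 -m crank '[[0.99,-0.8,-0.08,0,0,0],[0.99,-0.8,-0.08,0,0,0],[0.99,-0.8,-0.08,0,0,0],[0.99,-0.8,-0.08,0,0,0],[0.99,-0.8,-0.08,0,0,0],[0.99,-0.8,-0.08,0,0,0],[0.99,-0.8,-0.08,0,0,0],[0.99,-0.8,-0.08,0,0,0],[0.99,-0.8,-0.08,0,0,0],[0.99,-0.8,-0.08,0,0,0],[0.99,-0.8,-0.08,0,0,0],[0.99,-0.8,-0.08,0,0,0]]' 0.5
python3 -m crank '[[0.99,-0.8,-0.08,0,0,0],[0.99,-0.8,-0.08,0,0,0],[0.99,-0.8,-0.08,0,0,0],[0.99,-0.8,-0.08,0,0,0],[0.99,-0.8,-0.08,0,0,0.18]]'
python3 -m crank '[[0.12,-1,0,0,0,0],[0.12,-1,0,0,0,0],[0.12,-1,0,0,0,0],[0.12,-1,0,0,0,0],[0.12,-1,0,0,0,0],[0.12,-1,0,0,0,0],[0.12,-1,0,0,0,0],[0.12,-1,0,0,0,0],[0.12,-1,0,0,0,0],[0.12,-1,0,0,0,0]]'
python3 -m crank '[[0.12,-1,0,0,0,0],[0.12,-1,0,0,0,0],[0.12,-1,0,0,0,0],[0.12,-1,0,0,0,0],[0.12,-1,0,0,0,0],[0.12,-1,0,0,0,0],[0.12,-1,0,0,0,0],[0.12,-1,0,0,0,0],[0.12,-1,0,0,0,0],[0.12,-1,0,0,0,0]]'
python3 nav.py .517 .32 .10 81.7
```

```text
clock: 1.3
tcp_pos: [0.3552, -0.4036, 0.2503]
orientation: [-3.114, -0.412, 0.001]
contact_force: [0.2, -0.7, -0.1]
grip_width: 0.0427
gripper_force: 0.0
clock: 1.8
tcp_pos: [0.43, -0.3008, 0.2583]
orientation: [-3.136, -0.188, 0.001]
contact_force: [0.5, -1.3, 0.1]
grip_width: 0.0429
gripper_force: 0.0
clock: 2.8
tcp_pos: [0.429, -0.0995, 0.2583]
orientation: [-3.136, -0.191, 0.001]
contact_force: [0.5, -0.1, 0.7]
grip_width: 0.0425
gripper_force: 0.0
clock: 3.8
tcp_pos: [0.4286, 0.1018, 0.2583]
orientation: [3.136, 0.19, -0.001]
contact_force: [1.7, -1.1, 0.1]
grip_width: 0.0428
gripper_force: 0.0
t 3.8 p [0.4286 0.1018 0.2583] ty yaw -83.05 z [-0. -0. -1.] F [ 1.7 -1.1  0.1] w 0.0428 gf 0.0 j [ 0.14  0.09 -0.54  2.02  0.06  1.04 -1.88]
shift [  5.71 -10.3    7.91] turn [0.    0.001 0.339] (apply shift before turn) n>= 10.3
```

```bash
python3 -m crank '[[0.57,-1,0.4,0,0,0],[0.57,-1,0.4,0,0,0],[0.57,-1,0.4,0,0,0],[0.57,-1,0.4,0,0,0],[0.57,-1,0.8,0,0,0],[0.57,-1,0.9,0,0,0],[0.57,-1,1,0,0,0],[0.57,-1,1,0,0,0],[0.57,-1,1,0,0,0.17],[0.58,-1,1,0,0,0.17],[0,-0.3,0,0,0,0]]'
python3 nav.py .517 .32 .016 81.7
```

```text
clock: 4.9
tcp_pos: [0.5206, 0.3191, 0.1095]
orientation: [3.131, -0.229, -0.006]
contact_force: [-1.0, 0.1, 0.1]
grip_width: 0.0426
gripper_force: 0.0
t 4.9 p [0.5206 0.3191 0.1095] ty yaw -98.36 z [-0.004 -0.002 -1.   ] F [-1.   0.1  0.1] w 0.0426 gf 0.0 j [-0.31  0.55 -0.46  1.79  0.31  0.88 -2.63]
shift [-0.17 -0.03  4.68] turn [ 0.003  0.005 -0.001] (apply shift before turn) n>= 4.7
```

```bash
python3 -m crank '[[-0.17,0,1,0,0,0],[0,0,1,0,0,0],[0,0,1,0,0,0],[0,0,1,0,0,0],[0,0,0.6,0,0,0],[0,0,0,0,0,0]]'
python3 -m crank '[[0,0,0,0,0,0],[0,0,0,0,0,0],[0,0,0,0,0,0],[0,0,0,0,0,0]]' 0 60
python3 nav.py .5493 .120 .019 97 .5493 .095 .019 97
```

```text
clock: 5.5
tcp_pos: [0.5174, 0.3174, 0.0194]
orientation: [3.131, -0.227, -0.003]
contact_force: [-0.2, 0.1, 0.4]
grip_width: 0.0424
gripper_force: 0.0
clock: 5.9
tcp_pos: [0.5192, 0.3194, 0.022]
orientation: [-3.132, 0.228, -0.003]
contact_force: [-1.4, 0.4, 6.8]
grip_width: 0.0087
gripper_force: 60.8
t 5.9 p [0.5192 0.3194 0.022 ] ty yaw -98.33 z [ 0.002  0.002 -1.   ] F [-1.4  0.4  6.8] w 0.0087 gf 60.8 j [-0.35  0.67 -0.41  1.84  0.39  0.71 -2.69]
shift [2.93 9.65 0.14] turn [-0.002 -0.003 -0.341] (apply shift before turn) n>= 9.6
shift [-0.15  1.24  0.  ] turn [0. 0. 0.] (apply shift before turn) n>= 1.2
```

```bash
python3 -m crank '[[0,0,-0.05,0,0,0],[0.2,0.6,0,0,0,0],[0.2,0.6,0,0,0,0],[0.2,0.6,0,0,0,0],[0.2,0.6,0,0,0,-0.06],[0.2,0.6,0,0,0,-0.06],[0.2,0.6,0,0,0,-0.06],[0.1,0.6,0,0,0,-0.06],[0.1,0.6,0,0,0,-0.06],[0.1,0.6,0,0,0,-0.05],[0,0.6,0,0,0,0],[0,0.6,0,0,0,0]]'
python3 nav.py .5493 .120 .022 97 .5493 .095 .022 97
```

```text
clock: 7.1
tcp_pos: [0.5445, 0.1843, 0.022]
orientation: [-3.134, -0.202, -0.002]
contact_force: [-0.6, 5.4, 4.3]
grip_width: 0.0083
gripper_force: 60.6
t 7.1 p [0.5445 0.1843 0.022 ] ty yaw -82.62 z [ 0.001  0.001 -1.   ] F [-0.6  5.4  4.3] w 0.0083 gf 60.6 j [-0.07  0.64 -0.48  1.92  0.45  0.69 -2.26]
shift [-0.17  3.22 -0.  ] turn [-0.002 -0.002  0.008] (apply shift before turn) n>= 3.2
shift [-0.15  1.24  0.  ] turn [0. 0. 0.] (apply shift before turn) n>= 1.2
```

Now a look at the tray and stand before the final approach.

```bash
cat > m2.py <<'E'
from h import *; from m import rect
for n in ('top','scene'):
    f=grab(n); C=cloud(f); Z=C[...,2]; X=C[...,0];Y=C[...,1]; hsv=cv2.cvtColor(f['image'],cv2.COLOR_RGB2HSV)
    m=(f['depth']>0)&(X>.44)&(X<.68)&(Y>-.03)&(Y<.23)&(Z>.034)&(Z<.044)
    print(n,'rim',m.sum(),rect(C[m]))
    S=np.array([.573,-.0975]); a=np.radians(7.0); ex=np.array([np.cos(a),np.sin(a)]); ey=np.array([-np.sin(a),np.cos(a)])
    L=np.stack([(C[...,:2]-S)@ex,(C[...,:2]-S)@ey],-1)
    print('rim in stand frame', (np.percentile(L[m],[1,50,99],axis=0)*1000).round(0).tolist())
    for nm,lo,hi in (('head',.030,.065),('tail',-.06,-.030)):
        q=(f['depth']>0)&(abs(L[...,0])<.04)&(L[...,1]>lo)&(L[...,1]<hi)&(Z>.12)&(Z<.165)
        if q.sum()>3: print(nm,q.sum(),(np.percentile(np.c_[L[q],Z[q]],[2,50,98],axis=0)*1000).round(0).tolist())
    save(f,n+'2.png')
E
python3 m2.py
```

```text
top rim 320 (array([552.6, 101.5]), array([ 77.9, 223.8]), 45.2)
rim in stand frame [[-68.0, 107.0], [-18.0, 233.0], [72.0, 286.0]]
head 140 [[-17.0, 31.0, 132.0], [-3.0, 44.0, 151.0], [15.0, 51.0, 159.0]]
tail 38 [[-11.0, -43.0, 142.0], [-2.0, -39.0, 148.0], [9.0, -34.0, 151.0]]
scene rim 662 (array([553.5, 103.2]), array([145.3, 191.2]), 7.2)
rim in stand frame [[-66.0, 107.0], [42.0, 180.0], [76.0, 288.0]]
head 111 [[-10.0, 30.0, 132.0], [11.0, 43.0, 148.0], [21.0, 53.0, 157.0]]
```

```bash
python3 -m crank '[[-0.02,0.5,0,0,0,0],[-0.02,0.5,0,0,0,0],[-0.02,0.5,0,0,0,0],[-0.02,0.5,0,0,0,0],[-0.02,0.5,0,0,0,0],[-0.02,0.5,0,0,0,0],[-0.02,0.5,0,0,0,0],[-0.02,0.4,0,0,0,0],[-0.02,0.2,0,0,0,0]]'
python3 -m crank '[[0,0.1,0,0,0,0],[0,0.1,0,0,0,0],[0,0,0,0,0,0]]'; python3 -m crank '[[0,0.1,0,0,0,0],[0,0.1,0,0,0,0],[0,0,0,0,0,0]]'
```

```text
clock: 8.1
tcp_pos: [0.5515, 0.1023, 0.022]
orientation: [-3.134, -0.201, -0.002]
contact_force: [-0.6, 7.0, 5.2]
grip_width: 0.0082
gripper_force: 60.6
clock: 8.4
tcp_pos: [0.5518, 0.0988, 0.022]
orientation: [-3.134, -0.202, -0.002]
contact_force: [-0.0, 5.3, 6.0]
grip_width: 0.0085
gripper_force: 60.7
clock: 8.7
tcp_pos: [0.5523, 0.0957, 0.022]
orientation: [-3.133, -0.203, -0.002]
contact_force: [1.3, 7.1, 5.9]
grip_width: 0.0084
gripper_force: 60.7
```

```bash
python3 -m crank '[[0,0.1,0,0,0,0],[0,0,0,0,0,0]]'; python3 -m crank '[[0,0.1,0,0,0,0],[0,0,0,0,0,0]]';python3 -m crank '[[0,0.1,0,0,0,0],[0,0,0,0,0,0]]'
```

```text
clock: 8.9
tcp_pos: [0.5529, 0.0955, 0.022]
orientation: [-3.13, -0.204, -0.004]
contact_force: [1.1, 9.9, 1.8]
grip_width: 0.0081
gripper_force: 60.3
clock: 9.1
tcp_pos: [0.5535, 0.0953, 0.0221]
orientation: [-3.128, -0.205, -0.006]
contact_force: [1.9, 15.1, 0.4]
grip_width: 0.0085
gripper_force: 60.1
clock: 9.3
tcp_pos: [0.554, 0.0952, 0.0224]
orientation: [-3.126, -0.206, -0.008]
contact_force: [2.4, 17.8, -0.8]
grip_width: 0.0085
gripper_force: 60.2
```

```bash
python3 -m crank '[[0,-0.15,0,0,0,0],[0,-0.15,0,0,0,0],[0,0,0,0,0,0]]'; python3 -m crank '[[0,0,0,0,0,0],[0,0,0,0,0,0],[0,0,-0.5,0,0,0],[0,0,-1,0,0,0],[0,0,-1,0,0,0],[0,0,-1,0,0,0],[0,0,-1,0,0,0],[0,0,-1,0,0,0],[0,0,-1,0,0,0],[0,0,-1,0,0,0],[0,0,-1,0,0,0],[0,0,-1,0,0,0]]' 0.5
python3 m2.py; python3 m.py | grep -E 'handle|punch'
python3 nav.py .43 .1 .26 97 .43 -.2 .26 97 .484 -.343 .12 149
```

```text
clock: 9.6
tcp_pos: [0.5531, 0.0955, 0.022]
orientation: [-3.133, -0.202, -0.004]
contact_force: [2.3, 7.3, 2.0]
grip_width: 0.0087
gripper_force: 60.6
clock: 10.8
tcp_pos: [0.5514, 0.094, 0.2126]
orientation: [3.134, 0.202, -0.001]
contact_force: [-0.0, -0.2, 0.1]
grip_width: 0.0427
gripper_force: 0.0
top rim 187 (array([517.3,  88.9]), array([101.1,  37.9]), 31.9)
rim in stand frame [[-71.0, 157.0], [-47.0, 191.0], [15.0, 197.0]]
head 14 [[-3.0, 30.0, 142.0], [7.0, 33.0, 148.0], [15.0, 41.0, 151.0]]
tail 39 [[-10.0, -43.0, 141.0], [-1.0, -39.0, 146.0], [9.0, -35.0, 151.0]]
scene rim 509 (array([558.7,  32.9]), array([145.5, 137.5]), 6.6)
rim in stand frame [[-69.0, 65.0], [27.0, 154.0], [74.0, 199.0]]
head 111 [[-8.0, 30.0, 132.0], [10.0, 44.0, 148.0], [22.0, 53.0, 156.0]]
handle 435 (array([ 485.1, -345.5]), array([28.6, 94.1]), 59.6) 0.027398421974808462
punch 615 (array([ 450.4, -325.1]), array([ 28.7, 174.7]), 59.6)
handle 277 (array([ 486.9, -342.5]), array([30. , 97.3]), 59.9) 0.026573960750474468
punch 424 (array([ 452.7, -324.6]), array([ 35.4, 175.2]), 60.3)
t 10.9 p [0.5533 0.0947 0.2145] ty yaw -82.64 z [ 0.004 -0.    -1.   ] F [ 0.5 -0.9  0.6] w 0.0429 gf 0.0 j [ 0.21  0.37 -0.61  1.82  0.25  1.02 -1.94]
shift [-6.07 -1.05 -2.3 ] turn [ 0.001 -0.006  0.008] (apply shift before turn) n>= 6.1
shift [-1.83 14.89  0.  ] turn [0. 0. 0.] (apply shift before turn) n>= 14.9
shift [1.81 7.43 7.  ] turn [ 0.     0.    -1.156] (apply shift before turn) n>= 7.4
  return _methods._mean(a, axis=axis, dtype=dtype,
  ret = ret.dtype.type(ret / rcount)
```

View pics/top2.png

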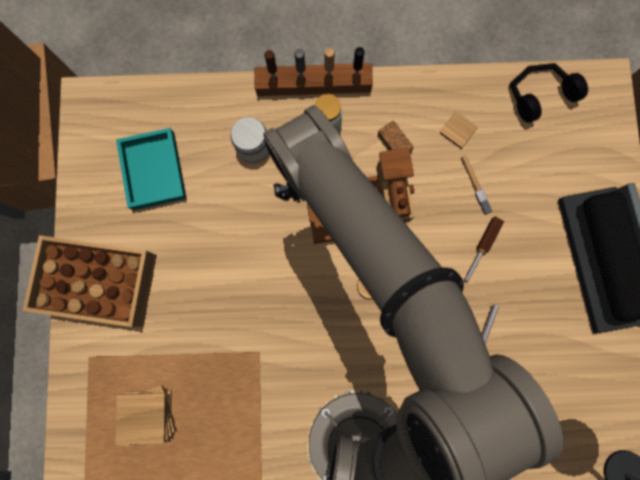

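The tray is against the stand: its outer rim is at 199 mm in the stand frame, where 198 mm is expected. Next is the punch.

```bash
python3 -m crank '[[-0.5,-0.1,-1,0,0,0],[-0.8,-0.15,-0.7,0,0,0],[-0.9,-0.15,-0.6,0,0,0],[-0.9,-0.15,0,0,0,0],[-1,-0.15,0,0,0,0],[-1,-0.15,0,0,0,0],[-1,-0.15,0,0,0,0],[-0.1,1,0,0,0,0],[-0.12,1,0,0,0,0],[-0.12,1,0,0,0,0],[-0.12,1,0,0,0,0],[-0.12,1,0,0,0,0]]'
python3 -m crank '[[-0.12,1,0,0,0,0],[-0.12,1,0,0,0,0],[-0.12,1,0,0,0,0],[-0.12,1,0,0,0,0],[-0.12,1,0,0,0,0],[-0.12,1,0,0,0,0],[-0.12,1,0,0,0,0],[-0.12,1,0,0,0,0],[-0.12,1,0,0,0,0],[-0.12,1,0,0,0,0]]'
python3 -m crank '[[0,0,0,0,0,-0.176],[0,0,0,0,0,-0.176],[0,0,0,0,0,-0.176],[0,0,0,0,0,-0.176],[0,0,0,0,0,-0.176],[0,0,0,0,0,-0.176],[0,0,0,0,0,-0.176],[0,0,0,0,0,-0.176],[0,0,0,0,0,-0.176]]'
python3 -m crank '[[0,0,0,0,0,-0.176],[0,0,0,0,0,-0.176],[0,0,0,0,0,-0.176],[0,0,0,0,0,-0.176],[0,0,0,0,0,-0.176],[0,0,0,0,0,-0.176],[0,0,0,0,0,-0.176],[0,0,0,0,0,-0.176],[0,0,0,0,0,-0.176]]' 0.6
python3 nav.py .493 -.349 .15 59.5
```

```text
clock: 12.1
tcp_pos: [0.4289, -0.003, 0.2568]
orientation: [3.135, 0.202, -0.003]
contact_force: [0.3, 0.1, -0.2]
grip_width: 0.0428
gripper_force: 0.0
clock: 13.1
tcp_pos: [0.4307, -0.204, 0.2567]
orientation: [-3.135, -0.202, 0.003]
contact_force: [1.7, 1.2, 0.9]
grip_width: 0.0425
gripper_force: 0.0
clock: 14.0
tcp_pos: [0.4307, -0.2032, 0.2567]
orientation: [-2.423, -1.997, 0.002]
contact_force: [-1.0, 0.4, -1.4]
grip_width: 0.0425
gripper_force: 0.0
clock: 14.9
tcp_pos: [0.4307, -0.2032, 0.2567]
orientation: [-0.806, -3.035, 0.0]
contact_force: [0.8, -0.8, -0.1]
grip_width: 0.0515
gripper_force: 0.0
t 14.9 p [ 0.4307 -0.2032  0.2567] ty yaw 60.26 z [-0.002  0.    -1.   ] F [ 0.8 -0.8 -0.1] w 0.0515 gf 0.0 j [ 0.9   0.18 -0.66  1.95  0.13  1.06  1.24]
shift [-6.33 -4.78  5.32] turn [-0.001 -0.002  0.017] (apply shift before turn) n>= 6.3
```

```bash
python3 -m crank '[[-0.8,-0.6,0.2,0,0,0],[-0.8,-0.6,0.5,0,0,0],[-0.8,-0.6,0.7,0,0,0],[-0.8,-0.6,0.8,0,0,0],[-0.8,-0.6,0.8,0,0,0],[-0.8,-0.6,0.8,0,0,0],[-0.8,-0.6,0.8,0,0,0],[-0.73,-0.58,0.7,0,0,0.017],[0,0,0,0,0,0]]'
cat > m3.py <<'E'
from h import *; from m import rect
f=grab('wrist'); save(f,'wrist1.png'); C=cloud(f);X,Y,Z=[C[...,i] for i in range(3)]
m=(f['depth']>0)&(X>.40)&(X<.56)&(Y>-.4)&(Y<-.26)
def big(q):
    k,l,s,_=cv2.connectedComponentsWithStats(q.astype(np.uint8)); return l==1+np.argmax(s[1:,4])
q=big(m&(Z>.022)&(Z<.034)); print('handle',q.sum(),rect(C[q]),np.median(Z[q]))
q=big(m&(Z>.012)&(Z<.034)); print('punch',q.sum(),rect(C[q]))
E
python3 m3.py; python3 nav.py .493 -.349 .008 59.5
```

```text
clock: 15.8
tcp_pos: [0.4914, -0.3511, 0.1484]
orientation: [-0.838, -3.023, -0.001]
contact_force: [-0.2, 0.5, -0.1]
grip_width: 0.0513
gripper_force: 0.0
handle 4404 (array([ 485.9, -343. ]), array([28. , 92.9]), 59.2) 0.028736799104780247
punch 5617 (array([ 461.8, -328.6]), array([ 28. , 149.1]), 59.2)
t 15.85 p [ 0.492  -0.3495  0.1496] ty yaw 59.11 z [-0.003  0.002 -1.   ] F [0.7 1.1 0.5] w 0.0514 gf 0.0 j [ 0.92  0.5  -0.53  1.78  0.31  0.95  1.29]
shift [-0.06  0.05  7.08] turn [-0.    -0.005 -0.009] (apply shift before turn) n>= 7.1
```

View pics/wrist1.png

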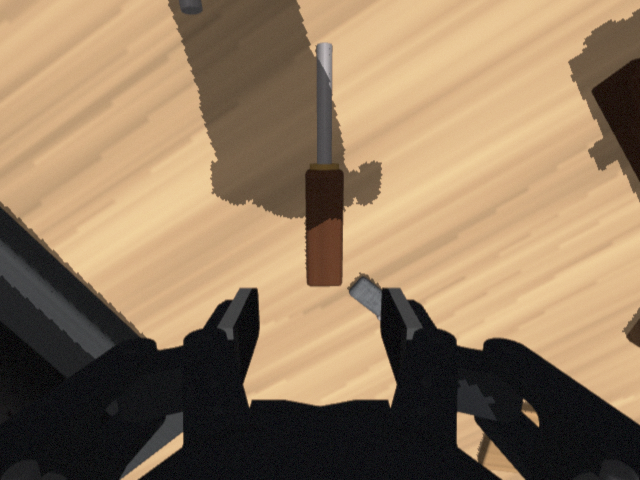

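```bash
python3 -m crank '[[0.34,0.09,0,0,0,0],[0,0,1,0,0,0],[0,0,1,0,0,0],[0,0,1,0,0,0],[0,0,1,0,0,0],[0,0,1,0,0,0],[0,0,1,0,0,0],[0,0,0.6,0,0,0],[0,0,0.4,0,0,0],[0,0,0,0,0,0]]'
python3 -m crank '[[0,0,0,0,0,0],[0,0,0,0,0,0],[0,0,0,0,0,0],[0,0,0,0,0,0]]' 0 90
python3 nav.py .487 -.3445 .008 59.5
```

```text
clock: 16.85
tcp_pos: [0.4883, -0.3434, 0.0113]
orientation: [-0.833, -3.028, -0.001]
contact_force: [0.5, 0.8, 0.6]
grip_width: 0.0509
gripper_force: 0.0
clock: 17.25
tcp_pos: [0.4894, -0.3445, 0.0129]
orientation: [0.834, 3.027, -0.001]
contact_force: [-0.8, -0.5, 5.9]
grip_width: 0.026
gripper_force: 89.3
t 17.25 p [ 0.4894 -0.3445  0.0129] ty yaw 59.2 z [ 0.001 -0.001 -1.   ] F [-0.8 -0.5  5.9] w 0.026 gf 89.3 j [ 0.84  0.68 -0.45  1.86  0.44  0.7   1.18]
shift [ 0.1  -0.06  0.25] turn [-0.     0.002 -0.007] (apply shift before turn) n>= 0.2
```

```bash
python3 -m crank '[[0,0,-0.3,0,0,0],[0,0,-0.8,0,0,0],[0,0,-1,0,0,0],[0,0,-1,0,0,0],[0,0,-1,0,0,0],[0,0,-1,0,0,0],[0,0,-1,0,0,0],[0,0,-0.3,0,0,0]]'
python3 -m crank '[[0,0,0,0,0,0.166],[0,0,0,0,0,0.166],[0,0,0,0,0,0.166],[0,0,0,0,0,0.166],[0,0,0,0,0,0.166],[0,0,0,0,0,0.166],[0,0,0,0,0,0.164],[0,0,0,0,0,0]]'
python3 nav.py .598 -.303 .138 7
```

```text
clock: 18.05
tcp_pos: [0.49, -0.3447, 0.1428]
orientation: [0.833, 3.025, -0.002]
contact_force: [1.0, 0.5, -1.4]
grip_width: 0.0257
gripper_force: 88.7
clock: 18.85
tcp_pos: [0.4885, -0.3437, 0.1395]
orientation: [-2.082, -2.352, 0.0]
contact_force: [-0.1, -0.0, -1.4]
grip_width: 0.0259
gripper_force: 88.7
t 18.85 p [ 0.4885 -0.3437  0.1395] ty yaw 6.96 z [-0.  0. -1.] F [-0.1 -0.  -1.4] w 0.0259 gf 88.7 j [ 0.76  0.47 -0.33  1.81  0.19  0.89  0.47]
shift [1.36 5.68 0.07] turn [-0.001 -0.    -0.001] (apply shift before turn) n>= 5.7
```

```bash
python3 -m crank '[[0.1,0.9,0,0,0,0],[0.2,0.95,0,0,0,0],[0.2,0.95,0,0,0,0],[0.2,0.95,0,0,0,0],[0.3,0.95,0,0,0,0],[0.36,0.95,0.04,0,0,0],[0,0,0,0,0,0],[0,0,0,0,0,0]]'
cat > m4.py <<'E'
from h import *
S=np.array([.573,-.0975]); a=np.radians(7.0); ex=np.array([np.cos(a),np.sin(a)]); ey=np.array([-np.sin(a),np.cos(a)])
for n in ('top','scene'):
    f=grab(n); save(f,n+'3.png'); C=cloud(f); Z=C[...,2]
    L=np.stack([(C[...,:2]-S)@ex,(C[...,:2]-S)@ey,Z],-1)
    for nm,lo,hi in (('tail',-.055,-.032),('shank',-.17,-.06)):
        q=(f['depth']>0)&(abs(L[...,0])<.035)&(L[...,1]>lo)&(L[...,1]<hi)&(Z>.11)&(Z<.17)
        if q.sum()<4: print(n,nm,q.sum());continue
        print(n,nm,q.sum(),(np.percentile(L[q],[1,50,99],axis=0)*1000).round(0).tolist())
        if nm=='shank':
            for l in np.arange(-.17,-.06,.02):
                g=q&(L[...,1]>l)&(L[...,1]<l+.02)
                if g.sum()>3: print('  ',round(l,2),g.sum(),(np.percentile(L[g],[2,50,98],axis=0)*1000).round(1)[:,[0,2]].tolist())
E
python3 m4.py; python3 nav.py .598 -.303 .138 7
python3 - <<'E'
import cv2,numpy as np
a=cv2.imread('pics/top3.png')[140:290,340:500]; b=cv2.imread('pics/scene3.png')[200:330,160:310]
cv2.imwrite('pics/c3.png',np.hstack([cv2.resize(a,(400,450),interpolation=2),cv2.resize(b,(400,450),interpolation=2)]))
E
```

```text
clock: 19.65
tcp_pos: [0.5986, -0.302, 0.1383]
orientation: [-2.078, -2.355, -0.001]
contact_force: [0.0, -0.8, -2.7]
grip_width: 0.0255
gripper_force: 88.9
top tail 38 [[-11.0, -44.0, 141.0], [-2.0, -39.0, 147.0], [8.0, -34.0, 153.0]]
top shank 263 [[-16.0, -170.0, 131.0], [-3.0, -139.0, 144.0], [10.0, -78.0, 155.0]]
   -0.17 107 [[-16.2, 129.1], [-3.7, 148.8], [9.7, 154.6]]
   -0.15 43 [[-7.3, 138.4], [-3.5, 143.1], [2.1, 147.2]]
   -0.13 42 [[-7.1, 136.1], [-2.6, 144.2], [2.7, 148.5]]
   -0.11 42 [[-7.8, 139.3], [-3.3, 142.6], [2.5, 147.7]]
   -0.09 29 [[-7.6, 138.5], [-3.2, 143.6], [1.1, 147.4]]
scene tail 2
scene shank 215 [[-10.0, -169.0, 129.0], [2.0, -140.0, 142.0], [15.0, -78.0, 155.0]]
   -0.17 90 [[-10.6, 128.1], [5.5, 146.6], [15.3, 154.7]]
   -0.15 34 [[-4.7, 136.4], [1.3, 141.6], [5.3, 144.7]]
   -0.13 34 [[-4.7, 135.3], [1.1, 142.1], [5.0, 147.6]]
   -0.11 32 [[-4.5, 136.5], [1.5, 141.8], [5.7, 146.1]]
   -0.09 25 [[-5.6, 134.4], [1.9, 142.5], [5.8, 147.1]]
t 19.75 p [ 0.5971 -0.3037  0.1384] ty yaw 7.0 z [-0.001 -0.    -1.   ] F [ 0.9 -0.2 -2.1] w 0.0259 gf 88.9 j [ 0.6   0.58 -0.32  1.63  0.21  0.97  0.33]
shift [0.03 0.05 0.02] turn [-0.001  0.    -0.   ] (apply shift before turn) n>= 0.0
```

View pics/c3.png

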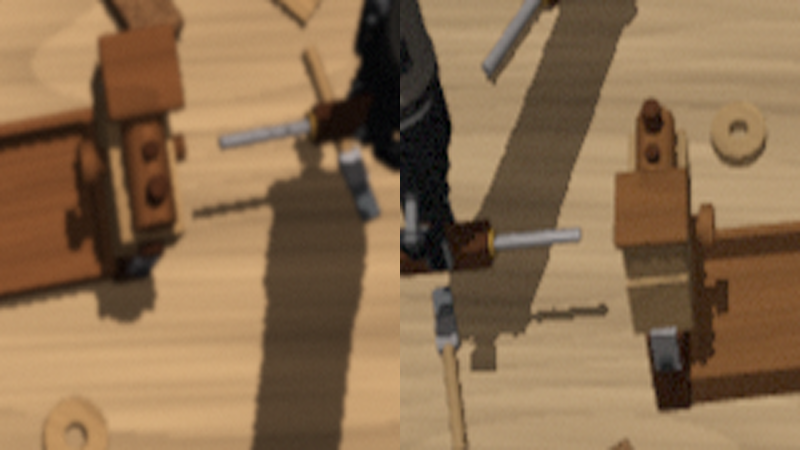

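Top and scene views show the shank level and lined up with the peg tail, about 1 mm off in x. The tip is about 32 mm short of the tail. I'll advance now.

```bash
python3 -m crank '[[0.3,0.05,0,0,0,0],[0.3,0,0,0,0,0],[0.3,0,0,0,0,0],[0.3,0,0,0,0,0],[0.25,0,0,0,0,0],[0.25,0,0,0,0,0],[0.25,0,0,0,0,0],[0.25,0,0,0,0,0]]' - 110
python3 nav.py .598 -.303 .138 7
```

```text
clock: 20.55
tcp_pos: [0.5932, -0.2621, 0.1393]
orientation: [2.082, 2.348, -0.003]
contact_force: [1.3, -6.3, -1.8]
grip_width: 0.0251
gripper_force: 113.3
t 20.55 p [ 0.5932 -0.2621  0.1393] ty yaw 6.89 z [ 0.001 -0.004 -1.   ] F [ 1.3 -6.3 -1.8] w 0.0251 gf 113.3 j [ 0.56  0.55 -0.33  1.69  0.21  0.94  0.26]
shift [-2.06 -0.01  0.07] turn [ 0.001  0.005 -0.003] (apply shift before turn) n>= 2.1
```

```bash
python3 -m crank '[[0.2,0,0,0,0,0],[0.2,0,0,0,0,0],[0.2,0,0,0,0,0],[0.2,0,0,0,0,0],[0.2,0,0,0,0,0],[0.2,0,0,0,0,0],[0.2,0,0,0,0,0],[0.2,0,0,0,0,0],[0.2,0,0,0,0,0],[0.2,0,0,0,0,0],[0,0,0,0,0,0]]'
python3 nav.py .598 -.303 .138 7
python3 - <<'E'
from h import *
S=np.array([.573,-.0975]); a=np.radians(7.0); ex=np.array([np.cos(a),np.sin(a)]); ey=np.array([-np.sin(a),np.cos(a)])
o=status.get_obs()['tcp_pos'][:2]-S; print('tcp stand frame',o@ex,o@ey,'tip y',o@ey+.13)
for n in ('top','scene'):
    f=grab(n); save(f,n+'4.png'); C=cloud(f); L=np.stack([(C[...,:2]-S)@ex,(C[...,:2]-S)@ey,C[...,2]],-1)
    q=(f['depth']>0)&(abs(L[...,0])<.035)&(L[...,1]>.036)&(L[...,1]<.13)&(L[...,2]>.08)&(L[...,2]<.17)
    print(n,q.sum(),(np.percentile(L[q],[1,50,99],axis=0)*1000).round(0).tolist() if q.sum()>3 else '')
E
```

```text
clock: 21.65
tcp_pos: [0.5884, -0.221, 0.1391]
orientation: [2.081, 2.351, -0.001]
contact_force: [0.4, -3.8, -2.4]
grip_width: 0.0254
gripper_force: 113.3
t 21.65 p [ 0.5884 -0.221   0.1391] ty yaw 6.95 z [ 0.001 -0.002 -1.   ] F [ 0.4 -3.8 -2.4] w 0.0254 gf 113.3 j [ 0.51  0.52 -0.34  1.74  0.21  0.92  0.2 ]
shift [-4.13 -0.02  0.06] turn [ 0.001  0.002 -0.001] (apply shift before turn) n>= 4.1
tcp stand frame 0.00020316568772861358 -0.12444536110711177 tip y 0.005554638892888236
top 313 [[-17.0, 37.0, 130.0], [-2.0, 74.0, 147.0], [16.0, 100.0, 158.0]]
scene 242 [[-7.0, 37.0, 131.0], [10.0, 73.0, 146.0], [22.0, 101.0, 157.0]]
```

```bash
python3 -m crank '[[0.2,0,0,0,0,0],[0.2,0,0,0,0,0],[0.2,0,0,0,0,0],[0.2,0,0,0,0,0],[0.2,0,0,0,0,0],[0.2,0,0,0,0,0],[0.2,0,0,0,0,0],[0.1,0,0,0,0,0],[0,0,0,0,0,0],[0,0,0,0,0,0]]'
python3 nav.py .598 -.303 .138 7
cat > m5.py <<'E'
from h import *
S=np.array([.573,-.0975]); a=np.radians(7.0); ex=np.array([np.cos(a),np.sin(a)]); ey=np.array([-np.sin(a),np.cos(a)])
o=status.get_obs()['tcp_pos'][:2]-S; print('tip y',o@ey+.13)
for n in ('top','scene'):
    f=grab(n); save(f,n+'5.png'); C=cloud(f); L=np.stack([(C[...,:2]-S)@ex,(C[...,:2]-S)@ey,C[...,2]],-1)
    for lo,hi in ((.08,.17),(.015,.034),(.042,.08)):
        q=(f['depth']>0)&(abs(L[...,0])<.055)&(L[...,1]>.036)&(L[...,1]<.18)&(L[...,2]>lo)&(L[...,2]<hi)
        print(n,lo,hi,q.sum(),(np.percentile(L[q],[1,50,99],axis=0)*1000).round(0).tolist() if q.sum()>3 else '')
E
python3 m5.py
```

```text
clock: 22.75
tcp_pos: [0.5846, -0.1902, 0.1387]
orientation: [2.082, 2.353, -0.0]
contact_force: [-0.3, -0.0, -1.8]
grip_width: 0.0253
gripper_force: 113.3
t 22.75 p [ 0.5846 -0.1902  0.1387] ty yaw 6.99 z [ 0. -0. -1.] F [-0.3 -0.  -1.8] w 0.0253 gf 113.3 j [ 0.48  0.5  -0.35  1.77  0.21  0.91  0.16]
shift [-5.68 -0.02  0.04] turn [ 0.  0. -0.] (apply shift before turn) n>= 5.7
tip y 0.03655615758461789
top 0.08 0.17 0 
top 0.015 0.034 59 [[-49.0, 39.0, 15.0], [0.0, 112.0, 16.0], [51.0, 176.0, 33.0]]
top 0.042 0.08 244 [[-15.0, 100.0, 42.0], [-4.0, 145.0, 48.0], [9.0, 179.0, 60.0]]
scene 0.08 0.17 1 
scene 0.015 0.034 42 [[-55.0, 42.0, 15.0], [12.0, 113.0, 29.0], [40.0, 152.0, 34.0]]
scene 0.042 0.08 163 [[-9.0, 101.0, 42.0], [3.0, 150.0, 48.0], [13.0, 178.0, 59.0]]
```

```bash
python3 -m crank '[[-0.5,0,0,0,0,0],[-0.5,0,0,0,0,0],[-0.6,0,0,0,0,0],[-0.6,0,0,0,0,0],[-0.8,0,0,0,0,0],[-0.8,0,0,0,0,0],[-0.8,0,0,0,0,0],[-0.8,0,0,0,0,0],[-0.6,0,0,0,0,0]]'
python3 m5.py;  python3 nav.py .4885 -.3437 .14 7
python3 - <<'E'
import cv2,numpy as np
a=cv2.imread('pics/top5.png')[150:300,270:430]; b=cv2.imread('pics/scene5.png')[210:340,220:370]
cv2.imwrite('pics/c5.png',np.hstack([cv2.resize(a,(400,450),interpolation=2),cv2.resize(b,(400,450),interpolation=2)]))
E
```

```text
clock: 23.75
tcp_pos: [0.5992, -0.3114, 0.1386]
orientation: [2.083, 2.351, -0.001]
contact_force: [0.2, -0.4, -2.0]
grip_width: 0.0253
gripper_force: 113.3
tip y -0.08550113962310568
top 0.08 0.17 0 
top 0.015 0.034 63 [[-51.0, 38.0, 15.0], [-16.0, 116.0, 16.0], [52.0, 178.0, 34.0]]
top 0.042 0.08 245 [[-15.0, 99.0, 42.0], [-4.0, 146.0, 48.0], [10.0, 179.0, 61.0]]
scene 0.08 0.17 0 
scene 0.015 0.034 47 [[-55.0, 51.0, 15.0], [11.0, 116.0, 30.0], [25.0, 170.0, 34.0]]
scene 0.042 0.08 166 [[-55.0, 101.0, 42.0], [3.0, 148.0, 47.0], [14.0, 178.0, 60.0]]
t 23.85 p [ 0.5989 -0.3121  0.1385] ty yaw 6.82 z [-0.    -0.001 -1.   ] F [-0.9 -0.5 -2.1] w 0.0247 gf 113.3 j [ 0.61  0.59 -0.32  1.62  0.21  0.97  0.34]
shift [-0.91 -5.67 -0.07] turn [-0.     0.001 -0.004] (apply shift before turn) n>= 5.7
```

View pics/c5.png

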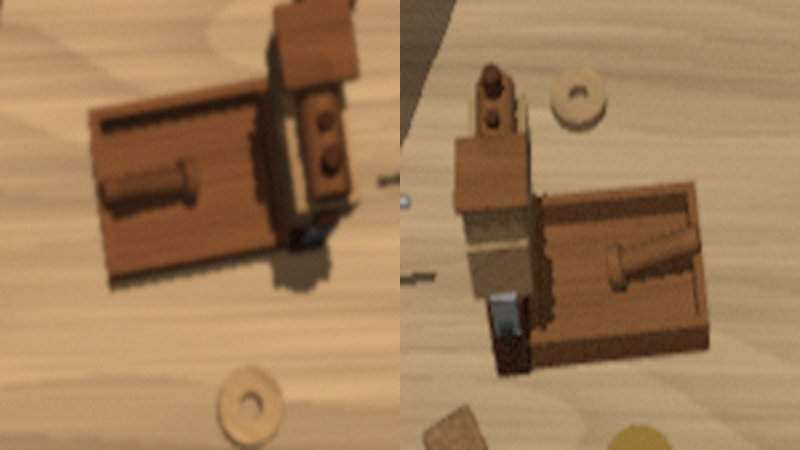

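```bash
python3 -m crank '[[-0.1,-0.8,0,0,0,0],[-0.1,-1,0,0,0,0],[-0.1,-1,0,0,0,0],[-0.1,-1,0,0,0,0],[-0.1,-1,0,0,0,0],[0,-1,0.6,0,0,0],[0,-1,1,0,0,0],[0,-1,1,0,0,0],[0,-0.5,1,0,0,0],[0,0,0.8,0,0,0]]'
python3 nav.py .43 -.31 .014 7
```

```text
clock: 24.85
tcp_pos: [0.4336, -0.3389, 0.0498]
orientation: [-2.081, -2.351, 0.001]
contact_force: [-0.2, -0.3, -2.8]
grip_width: 0.0251
gripper_force: 113.3
t 24.85 p [ 0.4336 -0.3389  0.0498] ty yaw 6.95 z [-0.002  0.001 -1.   ] F [-0.2 -0.3 -2.8] w 0.0251 gf 113.3 j [ 0.78  0.54 -0.3   1.97  0.24  0.67  0.45]
shift [ 1.45 -0.    1.79] turn [-0.002 -0.001 -0.001] (apply shift before turn) n>= 1.8
```

```bash
python3 -m crank '[[0.3,0,0.6,0,0,0],[0,0,0.5,0,0,0],[0,0,0.3,0,0,0],[0,0,0.2,0,0,0],[0,0,0,0,0,0]]'; python3 -m crank '[[0,0,0.05,0,0,0],[0,0,0.05,0,0,0],[0,0,0,0,0,0]]'
```

```text
clock: 25.35
tcp_pos: [0.4352, -0.3333, 0.0185]
orientation: [-2.081, -2.353, 0.0]
contact_force: [0.2, -0.2, -1.7]
grip_width: 0.0254
gripper_force: 113.3
clock: 25.65
tcp_pos: [0.4351, -0.3336, 0.0169]
orientation: [2.082, 2.352, -0.0]
contact_force: [-0.7, 0.4, -2.6]
grip_width: 0.025
gripper_force: 113.3
```

```bash
python3 -m crank '[[0,0,0.08,0,0,0],[0,0,0.05,0,0,0],[0,0,0,0,0,0]]';python3 -m crank '[[0,0,0.05,0,0,0],[0,0,0,0,0,0]]';python3 -m crank '[[0,0,0.05,0,0,0],[0,0,0,0,0,0]]'
```

```text
clock: 25.95
tcp_pos: [0.4349, -0.3333, 0.014]
orientation: [-2.082, -2.353, 0.0]
contact_force: [-0.2, 0.5, -1.6]
grip_width: 0.0251
gripper_force: 113.3
clock: 26.15
tcp_pos: [0.435, -0.3334, 0.0131]
orientation: [2.082, 2.353, 0.0]
contact_force: [0.4, 0.4, -1.8]
grip_width: 0.0251
gripper_force: 113.5
clock: 26.35
tcp_pos: [0.435, -0.3334, 0.013]
orientation: [2.082, 2.353, -0.001]
contact_force: [-3.5, 1.7, 8.2]
grip_width: 0.0248
gripper_force: 114.8
```

On the table. Releasing and retreating.

```bash
python3 -m crank '[[0,0,0,0,0,0],[0,0,0,0,0,0],[0,0,0,0,0,0],[0,0,-0.3,0,0,0],[0,0,-0.6,0,0,0],[0,0,-1,0,0,0],[0,0,-1,0,0,0],[0,0,-1,0,0,0],[0,0,-1,0,0,0],[0,0,-1,0,0,0],[0,0,-1,0,0,0]]' 0.6
python3 - <<'E'
from h import *
for n in ('wrist','top'):
    f=grab(n); save(f,n+'6.png')
C=cloud(load('wrist')); X,Y,Z=[C[...,i] for i in range(3)]
m=(X>.38)&(X<.48)&(Y>-.4)&(Y<-.18)&(Z>.008)&(Z<.06)
for lo in np.arange(-.40,-.18,.02):
    g=m&(Y>lo)&(Y<lo+.02)
    if g.sum()>5: print(lo.round(2),g.sum(),np.percentile(X[g],[5,95]).round(3),np.percentile(Z[g],[50,95]).round(3))
a=cv2.imread('pics/top6.png'); b=cv2.imread('pics/wrist6.png')
cv2.imwrite('pics/c6.png',np.vstack([cv2.resize(a[100:400,230:550],(640,600))[:600]])); 
E
```

```text
clock: 27.45
tcp_pos: [0.435, -0.3333, 0.152]
orientation: [2.081, 2.352, 0.0]
contact_force: [-0.1, 0.0, -0.1]
grip_width: 0.0516
gripper_force: 0.0
-0.38 657 [0.426 0.451] [0.029 0.03 ]
-0.36 889 [0.424 0.449] [0.029 0.03 ]
-0.34 938 [0.422 0.447] [0.029 0.03 ]
-0.32 986 [0.419 0.444] [0.029 0.03 ]
-0.3 912 [0.418 0.441] [0.028 0.03 ]
-0.28 420 [0.421 0.432] [0.019 0.021]
-0.26 436 [0.419 0.429] [0.019 0.021]
-0.24 475 [0.416 0.427] [0.019 0.021]
-0.22 415 [0.414 0.424] [0.019 0.021]
```

View pics/c6.png

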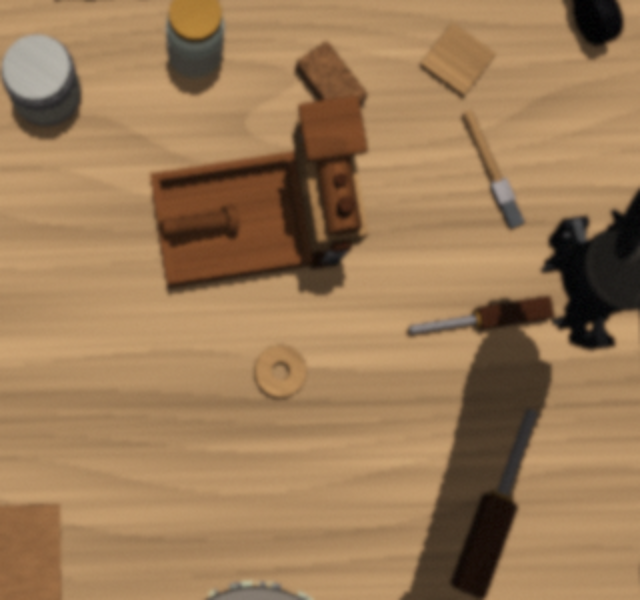

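The picture shows the peg lying in the tray at crop (200,222), the punch flat on the table at (480,315), and the bystanders where they started. Handing in.

```bash
python3 -c "
from bench import r
print(r.hand_in())"
```

```text
the job is handed in; nothing more can be done
None
```

I drove the peg through the bore with the punch and it dropped into the tray, which is up against the stand; I laid the punch back on the table and handed the job in at about 27.6 s (the hand-in gave no verdict).

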